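Load the winder's feed post with the wire of the job sample

ROBOT

A 6-joint arm with a two-finger parallel gripper is mounted at the origin on the work surface. World frame = base frame: x ahead of the robot, y to its left, z up, the work surface at z = 0. Lengths are in m, angles in rad, forces in N, time in s.
With the tool pointing down it reaches from about 0.35 to 0.775 m from the base axis. Payload 7.3 kg.
Tool frame: the origin (TCP) lies on the centre line of the jaws, within the pads' length; the fingertips stand 11 mm ahead of it and the grasp point (between the pads) lies 8 mm behind it; z points along the fingers, y is the direction in which the jaws open and shut (so a half turn about z gives the same grasp; the last joint's range is limited). The gripper opens to 92 mm and grips with 3 to 60 N. Pads are 19 mm wide; open, the fingers measure 130 mm over their backs; the gripper's body (75 mm by 190 mm) begins 47 mm behind the grasp point.
Start: joints at [1.182, 0.342, 1.524, -0, 1.275, -0.146], TCP at [0.126, 0.51, 0.2] pointing down, gripper open.
Joint ranges: [-2.53, 2.53], [-0.77, 2.02], [0.04, 2.7], [-1, 4.14], [0.28, 2.66], [-3.11, 3.11]. Speed limits (rad/s): [2.57, 2.57, 3.14, 3.14, 3.14, 3.14].

INTERFACE

Orientations are given as [roll, pitch, yaw] about the fixed x, y, z axes, in that order (R = Rz(yaw) Ry(pitch) Rx(roll)).
In Python, from cell import robot gives the robot as it stands.
- The arm moves only by the tool jog_arm, never from a script. Its argument "deltas" is one flat list of numbers, 6 for each row, row after row: the shift along the world's x, y, z in units of 0.1 m (1.0 is 0.1 m), then the turn, a rotation vector about the world's x, y, z in units of 90 degrees (1.0 is 90 degrees). A call has 1 to 5 rows; each row is the pose to reach, as a shift and turn from the pose commanded when the call began; what a row does not reach only later rows make up. A row lasts 1/12 s, in which the tool goes at most 41.7 mm and 7.16 degrees, less where a joint would pass 70% of its speed; a pose out of reach is approached as far as the arm can. A call with a number of a shift or a turn outside -1 to 1 is refused whole. A call with a gripper value outside its range is refused whole. "claw" is the opening, from 0 (shut) to 1 (fully open), set as the call begins (left out, the last holds). The fingers move at their own pace and stop on an object; "newtons" is the grip in N (left out, the last holds). Time passes only in rows, so rows that repeat a pose let the fingers close. It gives the time, the measured TCP pose, the force and the opening at its end, in the units of the state.
- robot.observe(): the state, without advancing time (a new reading comes with each control period).
- robot.read_camera(name): name is "scene" or "top" or "wrist"; returns the picture (420x560x3 uint8, red, green, blue); there is no depth.
- robot.camera_params(name): a dict with "fx", "fy", "cx", "cy" (pixels), "R" (3x3) and "t" (3): a world point X has camera coordinates R X + t. Camera axes: x right, y down, z forward; pixel columns grow to the right and rows downward; lengths in m; the calibration is good to about 2 mm. A picture is of the moment at which its call begins: read the wrist's pose just before it. camera_params takes no time and is no camera call; for the wrist camera it gives the pose at the moment of the call.
- robot.hand_in(): hands the job in, once; it reports no verdict.
The state is a dict: "time": time; "qpos": joint angles; "qvel": joint speeds; "joint_efforts": joint torques, N m; "tool_pos": TCP position; "tool_rot": TCP orientation; "contact_force": force on the tool from outside, world axes, zero at the start; "torque": the same for the moment, N m; "opening": finger opening in m.
Only numpy, scipy, OpenCV 4.12 (cv2) and the standard library are available. Lean on these libraries where they do the work, as an engineer would, in place of code of your own. Each camera call takes 0.05 s, during which the arm holds its last target. There are 200 camera calls.

TASK

A small sample coil is fixed on the aluminium tongue of the black feed stand and shows which wire the next job needs: bright copper or red. Lift the full spool of that same wire and lower it (do not drop it) over the stand's steel post until it sits flat on the black disc, and let go. Leave the full spool of the other wire standing where it is.

Things in the scene. Friction and masses are not known exactly. Their poses are not given: they have to be found in the camera images.
- spool_copper: Full spool of bright copper wire, 54 mm wide, 70 mm tall, 0.2 to 0.4 kg, loose and upright on the bench. Black flanges (top one 12 mm thick, bottom one 10), 47 mm wide copper winding between, round bore 24 mm wide right through. Origin: centre of its underside; z up along the bore. Pick it from above by the rim of the top flange.
- spool_red: Full spool of red wire, 54 mm wide, 70 mm tall, 0.2 to 0.4 kg, loose and upright on the bench. White flanges (top one 12 mm thick, bottom one 10), 47 mm wide dark red winding between, round bore 24 mm wide right through. Origin: centre of its underside; z up along the bore. Pick it from above by the rim of the top flange. (A bare all-grey spool nearby is a bystander.)
- stand: Feed stand fixed to the bench: black disc, 110 mm wide, 10 thick, with an upright steel post at its centre, 12 mm thick, top 58 mm above the bench (last 6 mm tapered). A 46 mm wide, 5 mm thick aluminium tongue runs along its +x (away from the robot, +-30 degrees) to 140 mm from the post. Origin: on the post's axis at bench level; z up. A seated spool's underside is 10 mm above the bench.
- sample_copper: Fixed copper sample coil, 36 mm wide on a 42 mm white disc, 20 mm tall; origin: centre of its underside. Either on the stand's tongue, 110 mm from the post (job needs the copper spool), or in the blue tray (120 x 180 mm, 45 tall) at the side, over 180 mm from the post; then a like coil of red wire is on the tongue and the job needs the red spool.
There are look-alikes about, which are no part of the job. What is shaped like the spool_red but green or purple is not meant. There is more than one size of the spool_copper; the one meant has the size given above.

How it is judged:
By the outcome, as a careful person would: the job done as asked, in the order asked, and still so for the second after the job is handed in, with the robot touching nothing.
It also fails if it takes over 38 s, if anything falls off the work surface, if the arm or the gripper's body presses on something with over 40 N, if the wrist force passes 120 N, or if a joint passes its speed limit or range.

## Working session

There is one attempt and no reset: what is moved stays moved. The work goes in short steps, Python scripts to look and compute and a tool call to move; the robot and the scene stay as the last step left them, time stands still between calls to the robot, and variables do not carry over. Pictures are saved under pics/ and viewed, about 8 in all and at most 12, crops included, and the job is handed in when it is done.

Besides the shell and the picture viewer there is one more tool, called after "Emit:" as name(argument=value, ...), one argument or row to a line, values as JSON. jog_arm: Moves the arm, as the interface text tells. Its arguments: {"type":"object","properties":{"deltas":{"type":"array","items":{"type":"number"}},"claw":{"type":"number"},"newtons":{"type":"number"}},"required":["deltas"]}

```bash
mkdir -p pics
cat > h.py <<'E'
import numpy as np,cv2
from cell import robot
def snap(n,f):
    p=robot.camera_params(n); im=robot.read_camera(n); cv2.imwrite(f'pics/{f}.png',im[:,:,::-1]); return im,p
def px2w(p,u,v,z):
    R=np.array(p['R']);t=np.array(p['t']);c=-R.T@t
    d=R.T@np.array([(u-p['cx'])/p['fx'],(v-p['cy'])/p['fy'],1]); return c+d*(z-c[2])/d[2]
def w2px(p,X):
    c=np.array(p['R'])@np.array(X)+np.array(p['t']); return np.array([p['fx']*c[0]/c[2]+p['cx'],p['fy']*c[1]/c[2]+p['cy']])
E
python3 - <<'E'
from h import *
a,_=snap('scene','s0');b,_=snap('top','t0')
print(robot.observe()['time'],robot.camera_params('top'))
E
```

```text
0.1 {'fx': 445.0448943696833, 'fy': 445.0448943696833, 'cx': 286.1608943386253, 'cy': 219.28000934085063, 'R': array([[ 0.02815024, -0.99938946,  0.0206945 ],
       [-0.98894909, -0.03085887, -0.14500839],
       [ 0.14555846, -0.01638378, -0.98921398]]), 't': array([-0.03369139,  0.52239905,  0.86392861])}
```

View pics/t0.png

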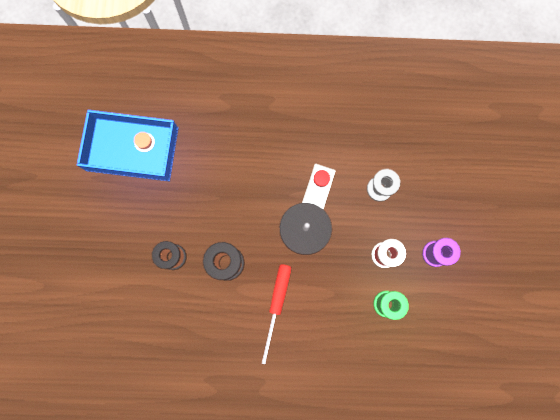

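View pics/s0.png

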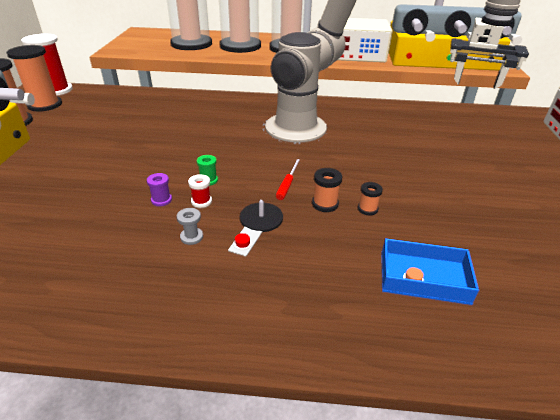

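The top view shows the red coil on the tongue (321,178) and the copper one in the blue tray (144,142), so the red spool is needed. 

Candidates in the top view:
- White-flanged spool with red winding (392,253): this one fits the description.
- Purple (447,252), green (395,305) and bare grey (387,182): look-alikes.
- Two copper spools (166,255) and (223,261): leave alone.

I'll check the choice in a close crop.

Run:
```python
from h import *
im=cv2.imread('pics/t0.png');cv2.imwrite('pics/t0c.png',cv2.resize(im[150:330,270:470],None,fx=3,fy=3,interpolation=cv2.INTER_CUBIC))
im=cv2.imread('pics/s0.png')
p=robot.camera_params('top')
for n,u,v,z in [('red',392,253,.07),('green',395,305.5,.07),('purple',447,252,.07),('grey',387,182,.07),('disc',305.5,228.5,.01),('posttop',306.5,226,.058),('sample',321.5,178,.025)]: print(n,px2w(p,u,v,z).round(4))
```

```text
red [ 0.4587 -0.2252  0.07  ]
green [ 0.3585 -0.2303  0.07  ]
purple [ 0.4639 -0.333   0.07  ]
grey [ 0.5997 -0.2161  0.07  ]
disc [ 0.5092 -0.0596  0.01  ]
posttop [ 0.5081 -0.0585  0.058 ]
sample [ 0.6146 -0.0898  0.025 ]
```

View pics/t0c.png

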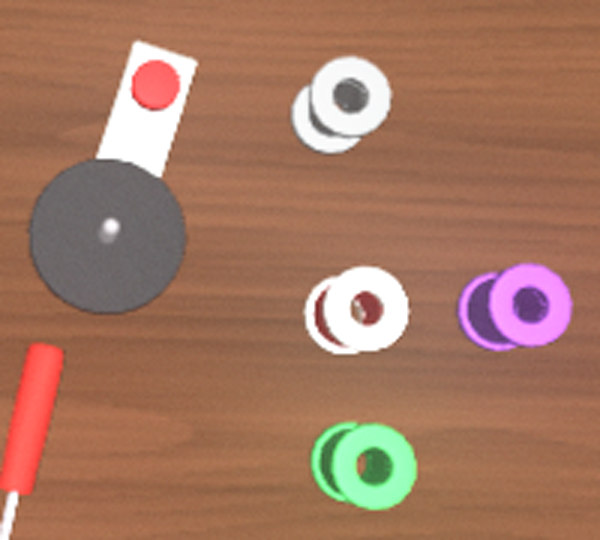

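The crop confirms white flanges with a dark red winding, top centre at about (392.7,253.3) in the full image. Next I'll read the tool state, then travel.

Run:
```python
from h import *
s=robot.observe();print({k:np.round(v,3) for k,v in s.items()})
from scipy.spatial.transform import Rotation as R
print(R.from_euler('xyz',s['tool_rot']).as_matrix().round(2))
p=robot.camera_params('wrist');print(p['fx'],(-p['R'].T@p['t']).round(3))
```

```text
{'time': np.float64(0.1), 'qpos': array([ 1.182,  0.343,  1.525,  0.   ,  1.275, -0.146]), 'qvel': array([-0.002, -0.001, -0.003,  0.001,  0.   , -0.001]), 'joint_efforts': array([ 2.0000e-03, -4.3199e+01, -2.4470e+01,  7.2000e-02,  5.3000e-02,
       -0.0000e+00]), 'tool_pos': array([0.126, 0.509, 0.199]), 'tool_rot': array([-3.14 , -0.   ,  2.899]), 'contact_force': array([ 1.537, -0.877, -0.295]), 'torque': array([ 0.02 ,  0.033, -0.033]), 'opening': np.float64(0.092)}
[[-0.97  0.24 -0.  ]
 [ 0.24  0.97 -0.  ]
 [ 0.   -0.   -1.  ]]
352.96053156975336 [0.054 0.527 0.384]
```

Emit:
jog_arm(
  deltas=[0.38,-0.17,0,0,0,0,0.7,-0.4,0,0,0,0,0.9,-0.7,0,0,0,0,1,-1,0,0,0,0],
  claw=1,
)

```text
time: 0.43
tool_pos: [0.2281, 0.4084, 0.199]
tool_rot: [-3.141, 0.0, 2.898]
contact_force: [-0.1, -0.7, -0.4]
opening: 0.0919
```

Emit:
jog_arm(
  deltas=[0.25,-0.25,0,0,0,0,0.5,-0.5,0,0,0,0,0.75,-0.75,0,0,0,-0.07,1,-1,0,0,0,-0.14],
)

```text
time: 0.77
tool_pos: [0.3269, 0.3081, 0.1995]
tool_rot: [-3.141, -0.0, 2.674]
contact_force: [-0.3, 1.1, -0.2]
opening: 0.092
```

Emit:
jog_arm(
  deltas=[0.25,-0.33,0,0,0,-0.07,0.5,-0.67,0,0,0,-0.14,0.7,-1,0,0,0,-0.2],
)

```text
time: 1.02
tool_pos: [0.3973, 0.2078, 0.1994]
tool_rot: [3.142, 0.0, 2.359]
contact_force: [0.9, 0.3, 0.1]
opening: 0.0916
```

Emit:
jog_arm(
  deltas=[0.15,-0.35,0,0,0,0,0.3,-0.7,0,0,0,0,0.4,-1,0,0,0,0],
)

```text
time: 1.27
tool_pos: [0.4369, 0.1073, 0.1993]
tool_rot: [-3.141, 0.0, 2.364]
contact_force: [0.8, 0.1, 0.1]
opening: 0.0919
```

Emit:
jog_arm(
  deltas=[0,-0.35,0,0,0,0,0,-0.7,0,0,0,0,0,-1,0,0,0,0],
)

```text
time: 1.52
tool_pos: [0.4358, 0.0076, 0.1993]
tool_rot: [-3.141, -0.0, 2.364]
contact_force: [1.0, 0.2, 0.8]
opening: 0.0917
```

Emit:
jog_arm(
  deltas=[0,-0.35,0,0,0,0,0,-0.7,0,0,0,0,0,-1,0,0,0,0,0,-1,0,0,0,0],
)

```text
time: 1.85
tool_pos: [0.4362, -0.0949, 0.1994]
tool_rot: [-3.14, 0.001, 2.36]
contact_force: [-0.3, 0.3, -0.1]
opening: 0.0919
```

Run:
```python
from h import *
im,p=snap('wrist','w0')
print((-p['R'].T@p['t']).round(3),robot.observe()['tool_pos'])
for X in [(.4587,-.2252,.07),(.5085,-.059,.058)]:print(w2px(p,X).round(1))
```

```text
[ 0.384 -0.042  0.385] [ 0.4359688  -0.09254849  0.19926888]
[207.6 299.6]
[363.3 218.1]
```

View pics/w0.png

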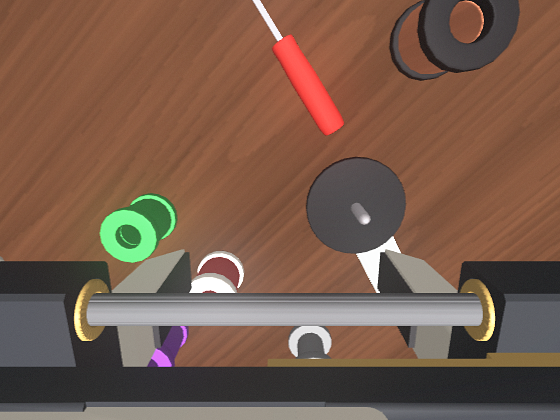

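Emit:
jog_arm(
  deltas=[0.08,-0.4,0,0,0,0,0.15,-0.7,0,0,0,0,0.23,-1,0,0,0,0],
)

```text
time: 2.15
tool_pos: [0.4594, -0.1903, 0.1996]
tool_rot: [3.141, -0.001, 2.366]
contact_force: [0.8, 0.8, 0.4]
opening: 0.0921
```

Emit:
jog_arm(
  deltas=[0,-0.33,0,0,0,0,0,-0.33,-0.2,0,0,0,0,-0.33,-0.4,0,0,0,0,-0.33,-0.4,0,0,0,0,-0.33,-0.4,0,0,0],
)

```text
time: 2.57
tool_pos: [0.4588, -0.222, 0.159]
tool_rot: [-3.141, -0.003, 2.366]
contact_force: [0.4, 0.5, 0.7]
opening: 0.0919
```

Run:
```python
from h import *
im,p=snap('wrist','w1')
s=robot.observe();print(s['tool_pos'],s['time'])
print(w2px(p,(.4587,-.2252,.07)).round(1))
q=robot.camera_params('top');im,_=snap('top','t1')
cv2.imwrite('pics/t1c.png',cv2.resize(im[150:330,290:470,::-1],None,fx=3,fy=3))
```

```text
[ 0.45953809 -0.22246538  0.1600935 ] 2.6167
[281.2 209.2]
```

View pics/w1.png

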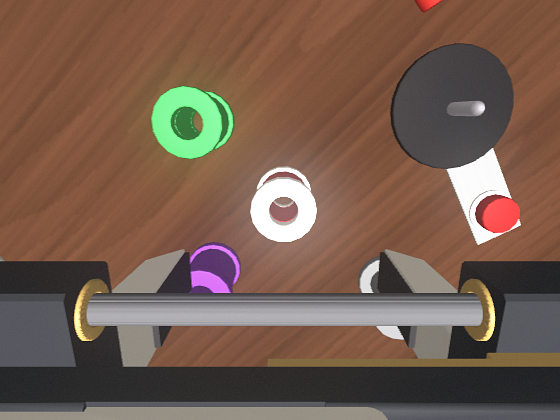

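The red spool's top flange centre is at (283.5,209.5), against a prediction of (281.2,209.2). The fingers straddle it clear of purple and grey. The disc centre is near (452.5,105.5) and the post tip near (481,108).

Run:
```python
from h import *
p=robot.camera_params('wrist')
for a in [(283.5,209.5,.07),(452.5,105.5,.01),(481,107.5,.057)]:print(px2w(p,*a).round(4))
print(robot.observe()['tool_pos'].round(4))
```

```text
[ 0.462  -0.2254  0.07  ]
[ 0.5114 -0.0585  0.01  ]
[ 0.5137 -0.0591  0.057 ]
[ 0.4599 -0.2228  0.1607]
```

Emit:
jog_arm(
  deltas=[0,-0.03,-0.25,0,0,0,0,-0.03,-0.5,0,0,0,0,-0.03,-0.7,0,0,0,0,-0.03,-0.8,0,0,0],
)

```text
time: 3.0
tool_pos: [0.459, -0.2255, 0.0788]
tool_rot: [-3.142, -0.001, 2.366]
contact_force: [0.3, 0.3, 0.0]
opening: 0.0917
```

Emit:
jog_arm(
  deltas=[0,0,-0.1,0,0,0,0,0,-0.2,0,0,0,0,0,-0.24,0,0,0,0,0,-0.24,0,0,0],
)

```text
time: 3.33
tool_pos: [0.4592, -0.2262, 0.0553]
tool_rot: [3.142, -0.001, 2.365]
contact_force: [0.1, -0.1, 0.1]
opening: 0.092
```

Emit:
jog_arm(
  deltas=[0,0,0,0,0,0,0,0,0,0,0,0,0,0,0,0,0,0,0,0,0,0,0,0,0,0,0,0,0,0],
  claw=0,
  newtons=25,
)

```text
time: 3.75
tool_pos: [0.4594, -0.2265, 0.056]
tool_rot: [3.141, 0.001, 2.365]
contact_force: [0.2, -0.2, 0.1]
opening: 0.0631
```

Emit:
jog_arm(
  deltas=[0,0,0,0,0,0,0,0,0,0,0,0,0,0,0,0,0,0,0,0,0,0,0,0,0,0,0,0,0,0],
)

```text
time: 4.17
tool_pos: [0.4592, -0.2264, 0.0556]
tool_rot: [3.142, -0.0, 2.365]
contact_force: [-0.4, 0.8, -0.2]
opening: 0.03
```

The opening is 30 mm, which is less than the 54 mm flange, so the fingers aren't holding it by the diameter. I'll look before doing anything else.

Run:
```python
from h import *
im,p=snap('wrist','w2');t,_=snap('top','t2');s0,_=snap('scene','s2')
print(robot.observe()['opening'],robot.observe()['contact_force'])
r=lambda a:cv2.resize(a[:,:,::-1],(400,300))
o=np.vstack([np.hstack([r(im),r(t[150:330,260:500])]),np.hstack([r(s0[130:265,120:300]),r(s0)])]);cv2.imwrite('pics/m2.png',o)
```

```text
0.01786377788821189 [0.42807706 0.32738642 0.36971113]
```

View pics/m2.png

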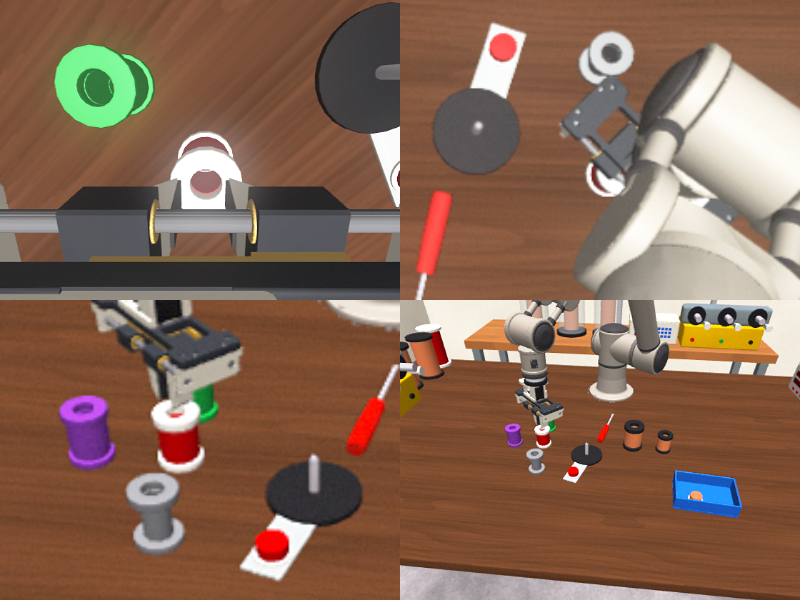

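Run:
```python
from h import *
s=robot.observe();p=robot.camera_params('scene');w=robot.camera_params('wrist')
T=s['tool_pos'];print(T.round(4),s['opening'])
for z in (.045,.056,.07,.09):print(z,w2px(p,[T[0],T[1],z]).round(1),w2px(w,[T[0],T[1],z]).round(1))
for z in (0,.07):print('spool',w2px(p,[.46,-.225,z]).round(1),w2px(w,[.46,-.225,z]).round(1))
im=cv2.imread('pics/s2.png')[130:230,150:250];im2=cv2.imread('pics/w2.png')[180:360,190:390]
cv2.imwrite('pics/m3.png',np.hstack([cv2.resize(im,(400,400),interpolation=2),cv2.resize(im2,(400,400))]))
```

```text
[ 0.4592 -0.2264  0.0556] 0.01786377788821189
0.045 [199.6 186.9] [284.  240.9]
0.056 [199.2 183.4] [284.  247.8]
0.07 [198.6 178.9] [283.9 257.8]
0.09 [197.8 172.3] [283.9 274.9]
spool [201.7 201. ] [286.2 217.9]
spool [199.1 179.1] [286.9 257.1]
```

View pics/m3.png

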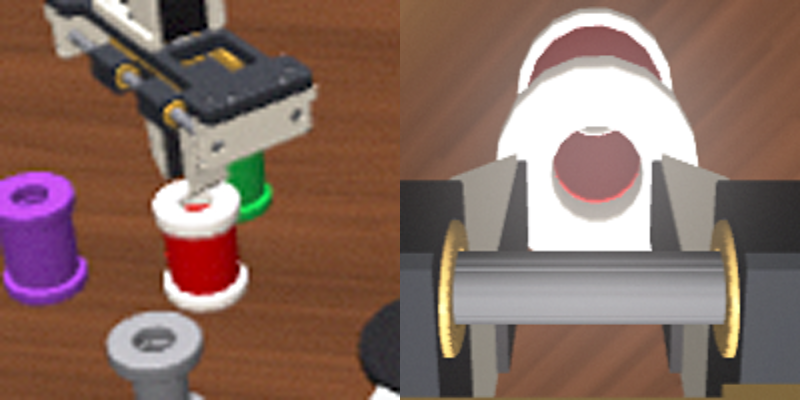

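Run:
```python
from h import *
from scipy.spatial.transform import Rotation as R
s=robot.observe();w=robot.camera_params('wrist');M=R.from_euler('xyz',s['tool_rot']).as_matrix()
print(s['time'],s['opening'],'cam axis in tool',(M.T@w['R'].T[:,2]).round(3),'cam pos in tool',(M.T@(-w['R'].T@w['t']-s['tool_pos'])).round(3))
for z in (.011,-.01,-.03,-.05):
  for h in (.046,.015):
    print(z,h,[w2px(w,s['tool_pos']+M@np.array([x,h,z])).round(0).tolist()+w2px(w,s['tool_pos']+M@np.array([x,-h,z])).round(0).tolist() for x in(-.0095,.0095)])
```

```text
4.3167 0.01786377788821189 cam axis in tool [-0.278 -0.     0.961] cam pos in tool [ 0.074  0.    -0.185]
0.011 0.046 [[361.0, 256.0, 207.0, 255.0], [363.0, 225.0, 205.0, 225.0]]
0.011 0.015 [[309.0, 256.0, 259.0, 255.0], [310.0, 225.0, 258.0, 225.0]]
-0.01 0.046 [[369.0, 271.0, 199.0, 271.0], [371.0, 238.0, 197.0, 238.0]]
-0.01 0.015 [[312.0, 271.0, 256.0, 271.0], [312.0, 238.0, 256.0, 238.0]]
-0.03 0.046 [[378.0, 289.0, 190.0, 289.0], [381.0, 253.0, 187.0, 252.0]]
-0.03 0.015 [[315.0, 289.0, 253.0, 289.0], [316.0, 253.0, 252.0, 252.0]]
-0.05 0.046 [[390.0, 311.0, 178.0, 311.0], [394.0, 271.0, 174.0, 271.0]]
-0.05 0.015 [[318.0, 311.0, 249.0, 311.0], [320.0, 271.0, 248.0, 271.0]]
```

In the picture the fingertips sit about 30 mm behind the reported TCP, not 11 mm ahead: seen at (188,250)/(381,253), which matches tool z = -0.03. So they closed about 15 mm above the flange, in air, and the spool is untouched. I'll open, go 39 mm lower while watching the force, and grip again.

Emit:
jog_arm(
  deltas=[0,0,0,0,0,0,0,0,0.1,0,0,0,0,0,0.1,0,0,0,0.02,0.02,0.1,0,0,0,0.02,0.02,0.1,0,0,0],
  claw=1,
)

```text
time: 4.73
tool_pos: [0.4616, -0.2242, 0.066]
tool_rot: [3.141, 0.001, 2.365]
contact_force: [-0.7, -0.7, -0.4]
opening: 0.0462
```

Emit:
jog_arm(
  deltas=[0,0,0,0,0,0,0,0,0,0,0,0,0,0,0,0,0,0,0,0,0,0,0,0,0,0,0,0,0,0],
)

```text
time: 5.15
tool_pos: [0.4611, -0.2244, 0.0655]
tool_rot: [3.142, -0.0, 2.365]
contact_force: [-0.2, -0.4, 0.2]
opening: 0.0797
```

Emit:
jog_arm(
  deltas=[0,0,0,0,0,0,0,0,-0.05,0,0,0,0,0,-0.15,0,0,0,0,0,-0.25,0,0,0,0,0,-0.35,0,0,0],
)

```text
time: 5.57
tool_pos: [0.4608, -0.2241, 0.0293]
tool_rot: [-3.142, -0.001, 2.365]
contact_force: [0.4, 0.0, -0.4]
opening: 0.0919
```

Emit:
jog_arm(
  deltas=[0,0,-0.06,0,0,0,0,0,-0.13,0,0,0,0,0,-0.13,0,0,0],
)

```text
time: 5.82
tool_pos: [0.4603, -0.2238, 0.0159]
tool_rot: [-3.141, -0.003, 2.365]
contact_force: [-0.1, 1.0, -0.2]
opening: 0.0921
```

Run:
```python
from h import *
im,p=snap('wrist','w4');s0,_=snap('scene','s4')
s=robot.observe();print(s['tool_pos'],s['opening'],s['contact_force'].round(1))
cv2.imwrite('pics/m4.png',np.hstack([cv2.resize(s0[130:230,150:250,::-1],(400,400),interpolation=2),cv2.resize(im[180:380,180:380,::-1],(400,400))]))
```

```text
[ 0.46111044 -0.22430439  0.01730836] 0.09163256386192913 [0.4 0.9 0.1]
```

View pics/m4.png

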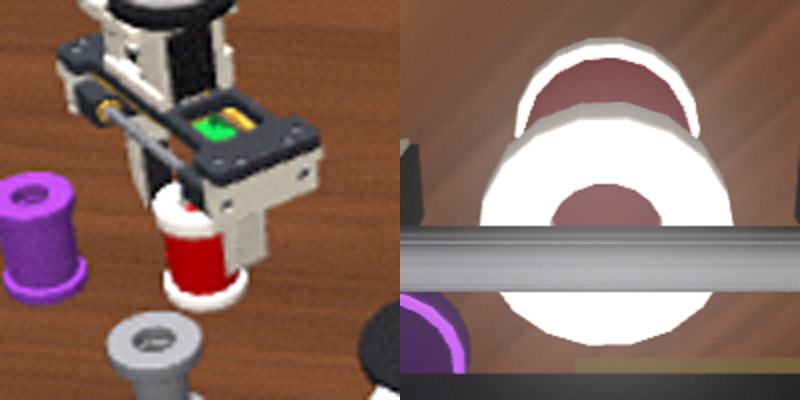

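The fingers now straddle the flange, with the tips level with the winding. The flange centre is at column 180+103=283, which is centred between the jaws. No contact force. I'll close now (8 pictures viewed so far).

Emit:
jog_arm(
  deltas=[0,0,0,0,0,0,0,0,0,0,0,0,0,0,0,0,0,0,0,0,0,0,0,0,0,0,0,0,0,0],
  claw=0,
  newtons=30,
)

```text
time: 6.33
tool_pos: [0.4613, -0.2245, 0.0179]
tool_rot: [3.141, 0.0, 2.365]
contact_force: [-0.1, -0.9, -0.6]
opening: 0.0632
```

Emit:
jog_arm(
  deltas=[0,0,0,0,0,0,0,0,0,0,0,0,0,0,0,0,0,0,0,0,0,0,0,0,0,0,0,0,0,0],
)

```text
time: 6.75
tool_pos: [0.4612, -0.2245, 0.0178]
tool_rot: [-3.142, 0.0, 2.365]
contact_force: [-1.1, -1.0, 2.0]
opening: 0.0535
```

The opening is 53.5 mm, so it has the flange. Lifting.

Emit:
jog_arm(
  deltas=[0,0,0.05,0,0,0,0,0,0.2,0,0,0,0,0,0.4,0,0,0,0,0,0.6,0,0,0,0,0,0.8,0,0,0],
)

```text
time: 7.17
tool_pos: [0.4608, -0.2238, 0.0982]
tool_rot: [3.141, -0.002, 2.365]
contact_force: [0.7, -0.2, -2.6]
opening: 0.0536
```

Emit:
jog_arm(
  deltas=[0,0.1,0.1,0,0,0,0.1,0.3,0.15,0,0,0,0.15,0.5,0.15,0,0,0,0.2,0.7,0.15,0,0,0,0.25,0.85,0.15,0,0,0],
)

```text
time: 7.58
tool_pos: [0.4856, -0.1368, 0.1122]
tool_rot: [3.141, -0.002, 2.365]
contact_force: [-0.0, 0.1, -2.9]
opening: 0.0538
```

Emit:
jog_arm(
  deltas=[0.05,0.2,0,0,0,0,0.1,0.4,0,0,0,0,0.2,0.6,0,0,0,0,0.23,0.75,0,0,0,0,0.25,0.8,0,0,0,0],
)

```text
time: 8.0
tool_pos: [0.5106, -0.0564, 0.112]
tool_rot: [-3.142, -0.002, 2.367]
contact_force: [-0.4, 0.6, -3.6]
opening: 0.0536
```

Emit:
jog_arm(
  deltas=[0,0,0,0,0,0,0,0,0,0,0,0],
)

```text
time: 8.17
tool_pos: [0.5107, -0.0593, 0.1123]
tool_rot: [-3.141, -0.001, 2.366]
contact_force: [-0.1, -0.7, -2.0]
opening: 0.0534
```

Run:
```python
from h import *
im,p=snap('wrist','w5');s0,q=snap('scene','s5')
s=robot.observe();T=s['tool_pos'];print(T,s['opening'],s['contact_force'].round(1))
zb=T[2]-.0178
print('scene post tip',w2px(q,(.511,-.059,.058)).round(1),'base',w2px(q,(.511,-.059,.01)).round(1),'spool bottom',w2px(q,(T[0],T[1],zb)).round(1),'top',w2px(q,(T[0],T[1],zb+.07)).round(1))
print('wrist top',w2px(p,(T[0],T[1],zb+.07)).round(1),'disc',w2px(p,(.511,-.059,.01)).round(1))
x,y=210,130
cv2.imwrite('pics/m5.png',np.hstack([cv2.resize(s0[y:y+100,x:x+100,::-1],(400,400),interpolation=2),cv2.resize(im[:,:,::-1],(400,300))[0:0] if 0 else cv2.resize(im[60:360,130:430,::-1],(400,400))]))
```

```text
[ 0.51080594 -0.06004232  0.11246443] 0.05360054520009365 [ 0.2  0.1 -3.6]
scene post tip [261.2 199.2] base [261.4 214.5] spool bottom [260.7 186.9] top [260.4 161.8]
wrist top [282.5 295.3] disc [284.6 202.2]
```

View pics/m5.png

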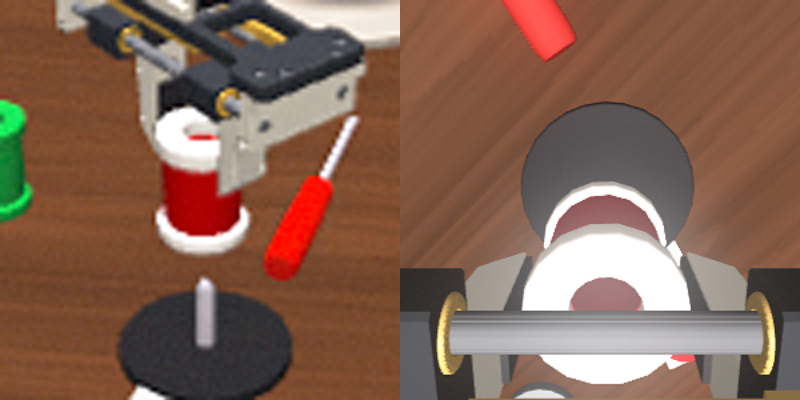

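The spool is held upright over the post: in the scene view its column is 260.8 against 261.3 for the post. In the wrist view the flange and disc columns also match. Lowering in stages while watching the force.

Emit:
jog_arm(
  deltas=[0,0,-0.1,0,0,0,0,0,-0.2,0,0,0,0,0,-0.3,0,0,0,0,0,-0.4,0,0,0,0,0,-0.45,0,0,0],
)

```text
time: 8.68
tool_pos: [0.5101, -0.0593, 0.0655]
tool_rot: [-3.14, -0.003, 2.364]
contact_force: [-0.0, 0.0, -3.2]
opening: 0.0535
```

Emit:
jog_arm(
  deltas=[0,0,-0.07,0,0,0,0,0,-0.14,0,0,0,0,0,-0.21,0,0,0,0,0,-0.27,0,0,0,0,0,-0.32,0,0,0],
)

```text
time: 9.1
tool_pos: [0.5112, -0.0593, 0.0349]
tool_rot: [3.142, -0.0, 2.365]
contact_force: [0.0, 0.5, -3.2]
opening: 0.0535
```

Emit:
jog_arm(
  deltas=[0,0,-0.02,0,0,0,0,0,-0.04,0,0,0,0,0,-0.06,0,0,0,0,0,-0.07,0,0,0,0,0,-0.07,0,0,0],
)

```text
time: 9.52
tool_pos: [0.5112, -0.0594, 0.0286]
tool_rot: [3.141, 0.0, 2.365]
contact_force: [0.0, 0.3, -2.9]
opening: 0.0536
```

Force is still only the spool's weight, so it's about 1 mm from contact. I'll creep down.

Emit:
jog_arm(
  deltas=[0,0,-0.005,0,0,0,0,0,-0.01,0,0,0,0,0,-0.01,0,0,0],
)

```text
time: 9.77
tool_pos: [0.5114, -0.0594, 0.0279]
tool_rot: [3.141, 0.001, 2.365]
contact_force: [0.7, 0.0, -2.1]
opening: 0.0535
```

Emit:
jog_arm(
  deltas=[0,0,-0.005,0,0,0,0,0,-0.005,0,0,0],
)

```text
time: 9.93
tool_pos: [0.5115, -0.0596, 0.0277]
tool_rot: [3.141, 0.001, 2.365]
contact_force: [-1.7, 0.0, 3.9]
opening: 0.0534
```

Force has turned to +3.9 N, so the spool is seated. Releasing.

Emit:
jog_arm(
  deltas=[0,0,0,0,0,0,0,0,0,0,0,0,0,0,0,0,0,0,0,0,0,0,0,0,0,0,0,0,0,0],
  claw=1,
)

```text
time: 10.35
tool_pos: [0.5113, -0.0593, 0.0271]
tool_rot: [3.141, 0.0, 2.365]
contact_force: [0.1, -0.9, 0.3]
opening: 0.0823
```

Emit:
jog_arm(
  deltas=[0,0,0,0,0,0,0,0,0,0,0,0,0,0,0,0,0,0,0,0,0,0,0,0,0,0,0,0,0,0],
)

```text
time: 10.77
tool_pos: [0.5112, -0.0594, 0.0271]
tool_rot: [3.142, -0.0, 2.365]
contact_force: [-0.0, 0.5, 0.2]
opening: 0.0917
```

Emit:
jog_arm(
  deltas=[0,0,0.1,0,0,0,0,0,0.3,0,0,0,0,0,0.6,0,0,0,0,0,0.8,0,0,0,0,0,1,0,0,0],
)

```text
time: 11.18
tool_pos: [0.5114, -0.0594, 0.1294]
tool_rot: [3.141, 0.001, 2.365]
contact_force: [0.4, -0.0, 0.1]
opening: 0.0918
```

Emit:
jog_arm(
  deltas=[-0.2,0.1,0.2,0,0,0,-0.4,0.3,0.4,0,0,0,-0.6,0.6,0.4,0,0,0,-0.8,0.8,0.4,0,0,0,-0.8,0.8,0.4,0,0,0],
)

```text
time: 11.6
tool_pos: [0.4276, 0.0235, 0.1681]
tool_rot: [3.142, -0.002, 2.367]
contact_force: [0.2, 0.3, 0.2]
opening: 0.0919
```

Run:
```python
from h import *
im,p=snap('wrist','w6');s0,q=snap('scene','s6')
s=robot.observe();print(s['time'],s['opening'],s['contact_force'].round(1),'pred top',w2px(p,(.511,-.059,.08)).round(1),'scene bottom/top',w2px(q,(.511,-.059,.01)).round(1),w2px(q,(.511,-.059,.08)).round(1))
cv2.imwrite('pics/m6.png',np.hstack([cv2.resize(s0[130:250,130:280,::-1],(500,400),interpolation=2),cv2.resize(im[:,:,::-1],(300,400)) if 0 else cv2.resize(im[:,130:445,::-1],(300,400))]))
```

```text
11.7 0.09191975390611648 [-0.1 -1.3  0.6] pred top [283.3 333.3] scene bottom/top [261.4 214.5] [261.2 191.9]
```

View pics/m6.png

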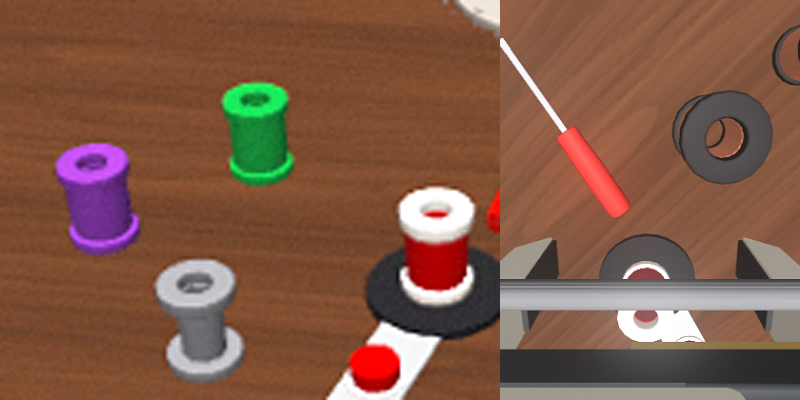

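The red spool stands upright and flat on the disc. Its top centre is at about (261,193.6) in the scene view, against (261.2,191.9) predicted for a seated spool. The copper, purple, green and grey spools haven't moved and the gripper is clear. Handing in.

```bash
python3 -c "
from cell import robot
print(robot.hand_in())"
```

```text
the job is handed in; nothing more can be done
None
```

The full red spool now sits upright and flat on the stand's black disc, over the post, and the job is handed in. The coil on the tongue was red (the copper one was in the tray), so I lowered the red spool over the post, let go and moved clear at about 11.7 s.

- **Missed first grip:** The first close shut on air about 15 mm above the flange without touching anything. In the pictures the fingertips sit about 30 mm behind the reported TCP, where the description says 11 mm ahead. I went 39 mm lower than the first grip and closed again, and the jaws stopped at 53.5 mm on the flange.
- **Last checks:** The wrist force turned to +3.9 N as the spool touched down and was about zero after release. In the scene picture the spool's top centre is about 2 px from where a seated spool should appear.
- **Other objects:** I did not move either copper spool, nor the purple, green and grey ones. The final pictures show no sign of disturbance, though the smaller copper spool is only partly in view.

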